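# Point out which glaze made which test tile

## Robot

A 6-joint arm with a two-finger parallel gripper is mounted at the origin on the work surface; the furniture and walls round the work are solid. World frame = base frame: x ahead of the robot, y to its left, z up, the work surface at z = 0. Lengths are in m, angles in rad, forces in N, time in s.
With the tool pointing down it reaches from about 0.4 to 0.925 m from the base axis. Payload 12.5 kg.
Tool frame: the origin (TCP) lies midway between the tips of the shut fingers; the grasp point (between the pads) lies 19 mm behind it; z points along the fingers, y is the line along which they close (so a half turn about z gives the same grasp; the last joint's range is limited). The gripper opens to 95 mm and grips with 3 to 60 N. Pads are 20 mm wide; open, the fingers measure 119 mm over their backs; the gripper's body (75 mm by 180 mm) begins 59 mm behind the grasp point.
Start: joints at [-1.344, 0.491, 1.559, -0, 1.092, -0.106], TCP at [0.204, -0.591, 0.215] pointing down, gripper open.
Joint ranges: [-3.1, 3.1], [-0.84, 2.19], [0.05, 2.79], [-1.13, 4.28], [0.06, 2.93], [-2.69, 2.69]. Speed limits (rad/s): [2.22, 2.22, 2.79, 3.14, 3.14, 3.14].

## Interface

Orientations are given as a 3x3 rotation matrix whose columns are the frame's x, y, z axes.
In Python, from station import bot gives the robot as it stands. Calls block until the motion is done:
- bot.move_pose(position, orientation): joint-space move of the TCP to a pose.
- bot.move_straight(position, velocity=0.15, rotation=None, f_stop=None): straight line of the TCP; rotation=None keeps the orientation; velocity is the mean speed in m/s. With f_stop (N) it stops when the force on the tool has changed by that much, and returns True; else False.
- bot.move_joints(angles): joint-space move.
- bot.gripper_to(opening): opening from 0.0 (shut) to 1.0 (fully open); the grip force is fixed at half the most; returns when the fingers have stopped.
- bot.wait(seconds).
- bot.solve_ik(position, orientation): joint angles nearest the present ones, or None.
- bot.observe(): the state.
- bot.read_camera(name): name is "scene" or "side" or "wrist"; returns the picture (384x512x3 uint8, red, green, blue); there is no depth.
- bot.get_calibration(name): a dict with "fx", "fy", "cx", "cy" (pixels), "rvec" (rotation vector, rad) and "tvec" (3), from world to camera coordinates, as OpenCV has them. Camera axes: x right, y down, z forward; pixel columns grow to the right and rows downward; lengths in m; the calibration is good to about 2 mm. The wrist camera is an equidistant fisheye: a pixel r from the principal point sees the ray r / f radians off the axis. A picture is of the moment at which its call begins: read the wrist's pose just before it. get_calibration takes no time and is no camera call; for the wrist camera it gives the pose at the moment of the call.
A pose or a line that the arm cannot do raises bot.MotionError and nothing moves.
- bot.job_done(): hands the job in; it is judged then, once.
The state is a dict: "time_s": time; "joint_positions": joint angles; "joint_vel": joint speeds; "effort": joint torques, N m; "ee_pos": TCP position; "ee_rot": TCP orientation; "contact_force": force on the tool from outside, world axes, zero at the start; "ft_torque": the same for the moment, N m; "grip_width": opening from 0.0 (shut) to 1.0 (fully open); "gripper_force": force on a finger pad.
Only numpy, scipy, OpenCV 4.12 (cv2) and the standard library are available. Lean on these libraries where they do the work, as an engineer would, in place of code of your own. Each camera call takes 0.05 s, during which the arm holds its last target. There are 200 camera calls.

## Task

Show the class which glaze made which test tile: point down at the green tile, then at the jar with the green lid, then at the orange-brown tile, and last at the jar with the orange-brown lid. Each time bring the fingertips over its middle to two or three centimetres above it and pause there for at least one second, and finish still pointing at the last jar. Touch nothing and leave everything where it stands, and do not lower the fingertips over the pale tile or the cream-lidded jar.

Things in the scene. Friction and masses are not known exactly. Their poses are not given: they have to be found in the camera images.
- green_tile_top (a point): Centre of the upper face of a loose square fired-clay test tile, 34 mm square and 7 mm thick, lying flat on the table (this point is 7 mm above it); one half is glazed deep green, the other half is bare pinkish clay. z is up. The three tiles lie in a loose row nearer the robot, in any order, at least 6 cm apart.
- orange_tile_top (a point): Centre of the upper face of a loose square fired-clay test tile, 36 mm square and 7 mm thick, lying flat on the table (this point is 7 mm above it); one half is glazed orange-brown (rust), the other half is bare pinkish clay. z is up. The three tiles lie in a loose row nearer the robot, in any order, at least 6 cm apart.
- pale_tile_top (a point): Centre of the upper face of a loose square fired-clay test tile, 40 mm square and 7 mm thick, lying flat on the table (this point is 7 mm above it); one half is glazed pale grey-cream, the other half is bare pinkish clay. z is up. The three tiles lie in a loose row nearer the robot, in any order, at least 6 cm apart.
- green_jar_top (a point): Centre of the top of the lid of a loose white glaze jar whose screw lid is green, with a band of that colour round it; body 56 mm across, 68 mm tall (this point is that high above the table), lid about 48 mm across. z is up. The three jars stand in a loose row behind the tiles, in any order. A smaller jar with a blue lid stands farther back, below the wall-mounted pencil sharpener; it has no part in the job.
- orange_jar_top (a point): Centre of the top of the lid of a loose white glaze jar whose screw lid is orange-brown (rust), with a band of that colour round it; body 57 mm across, 68 mm tall (this point is that high above the table), lid about 48 mm across. z is up. The three jars stand in a loose row behind the tiles, in any order.
- cream_jar_top (a point): Centre of the top of the lid of a loose white glaze jar whose screw lid is cream, with a band of that colour round it; body 63 mm across, 82 mm tall (this point is that high above the table), lid about 55 mm across. z is up. The three jars stand in a loose row behind the tiles, in any order.
- stamp: Wooden stamp block with a turned knob, 37 x 42 mm and 46 mm tall, to the right of the tiles; origin at the centre of its underside. Bystander. Fixed clutter, not listed: a white timer with a red knob (45 mm tall) and a grey water tub (58 mm tall) near the robot, a pencil and a red brush lying flat, a tin cutter and charcoal at the back.
- brushes: Tin of paint brushes fixed to the table on the left between the banding wheel and the wooden tool chest: can 68 mm across, brushes spread to about 134 mm and 190 mm tall; origin at the centre of its underside. Tall: keep the arm clear of it. The tool chest behind it is 138 mm tall; the banding wheel, left and near the robot, 89 mm.
Mind the look-alikes: they are no part of the job. Leave any pink or yellow look-alike of the part that bears green_jar_top alone.

How it is judged:
By the outcome, as a careful person would: the job done as asked, in the order asked, and still so for the second after the job is handed in, with the robot touching nothing.
It also fails if it takes over 61 s, if anything falls off the work surface, if the arm or the gripper's body presses on something with over 40 N, if the wrist force passes 120 N, or if a joint passes its speed limit or range.

## Working session

There is one attempt and no reset: what is moved stays moved. The work goes in short steps, each a Python script; the robot and the scene stay as the last script left them, time stands still between calls to the robot, and variables do not carry over. Pictures are saved under pics/ and viewed, at most 10 in all, crops included, and the job is handed in when it is done.

```bash
mkdir -p pics
python3 - <<'E'
from station import bot
import cv2,numpy as np
for n in("scene","side"):
    im=bot.read_camera(n); cv2.imwrite(f"pics/{n}_raw.png",im[:,:,::-1])
    c=bot.get_calibration(n); R=cv2.Rodrigues(np.array(c["rvec"]))[0]; print(n,c["fx"],-R.T@np.array(c["tvec"]).ravel(),R[2])
    cv2.imwrite(f"pics/{n}0.png",cv2.resize(im[:,:,::-1],(800,600),interpolation=cv2.INTER_CUBIC))
print(bot.observe()["time_s"])
E
```

```text
scene 456.33421818826673 [-0.12602037 -0.82808728  0.86323397] [ 0.48152466  0.61917709 -0.6202852 ]
side 376.1563487543406 [ 0.51470292 -0.8882692   0.41684531] [-0.04796403  0.92404314 -0.37926735]
0.1
```

View pics/scene0.png

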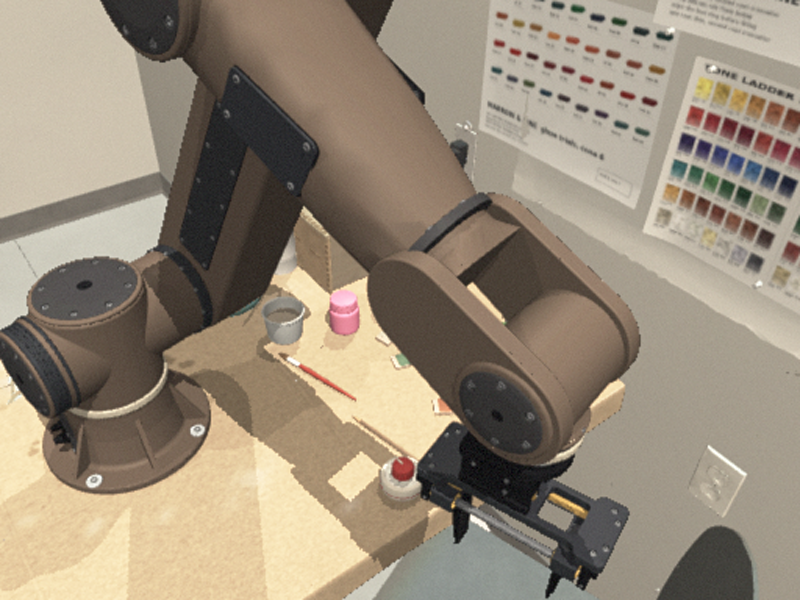

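View pics/side0.png

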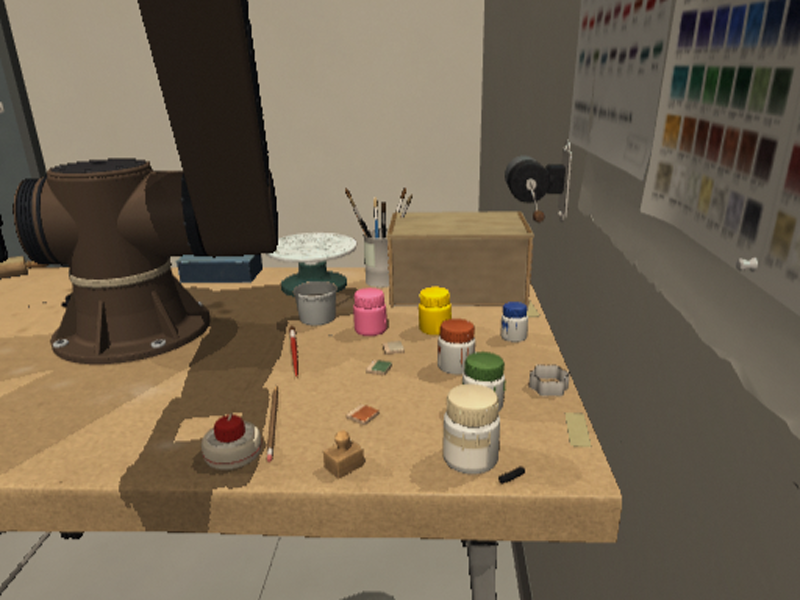

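The side view (800x600 px) shows these:
- Tiles: pale (393,348), green (380,367), orange (363,413).
- Jars: orange lid (457,330), green lid (485,366), cream lid (472,405).
- Look-alikes: a pink jar (370,310) and a yellow jar (435,310). The small blue-lid jar is at (514,320).

The lids I need are the true green and the rust ones, both on white bodies. In the scene view the arm hides most of this. Next I'll get rough positions from the side view.

```bash
cat > h.py <<'E'
from station import bot
import cv2,numpy as np
def ray(c,uv):
    """camera centre and world ray for pixel uv; fisheye when c['fish']"""
    R=cv2.Rodrigues(np.array(c["rvec"],float))[0]; t=np.array(c["tvec"],float).ravel()
    x,y=(uv[0]-c["cx"])/c["fx"],(uv[1]-c["cy"])/c["fy"]
    if c.get("fish"):
        r=np.hypot(x,y); s=np.sin(r)/max(r,1e-9); d=np.array([x*s,y*s,np.cos(r)])
    else: d=np.array([x,y,1.])
    return -R.T@t,R.T@d
def onplane(c,uv,z):
    o,d=ray(c,uv); return o+d*(z-o[2])/d[2]
E
python3 - <<'E'
from h import *
c=bot.get_calibration("side")
for n,u,v,z in[("pale t",393,348,.007),("green t",380,367,.007),("or t",363,413,.007),("or j",457,325,.068),("gr j",485,360,.068),("cream",472,395,.082),("pink",370,295,.068),("yel",435,293,.068),("blue",514,307,.05),("stamp",343,468,0),("wheel",312,245,.089),("brush",376,285,0),("tub",317,288,.058),("timer",231,460,0)]:
    print(n,onplane(c,(u*.64,v*.64),z).round(3))
print({k:np.round(v,3) for k,v in bot.get_calibration("wrist").items()})
o=bot.observe(); print(np.round(o["ee_rot"],3))
dn=np.diag([1.,-1,-1])
for p in([.55,-.1,.32],[.6,-.1,.3]):
  for a in(0,np.pi/2,-np.pi/2,np.pi):
    R=dn@cv2.Rodrigues(np.array([0,0,a]))[0]; q=bot.solve_ik(p,R); print(p,a,None if q is None else np.round(q,2))
E
```

```text
pale t [ 0.45  -0.085  0.007]
green t [ 0.435 -0.145  0.007]
or t [ 0.424 -0.264  0.007]
or j [ 0.545 -0.133  0.068]
gr j [ 0.576 -0.236  0.068]
cream [ 0.554 -0.342  0.082]
pink [ 0.41  -0.018  0.068]
yel [ 0.514 -0.01   0.068]
blue [ 0.639 -0.026  0.05 ]
stamp [ 0.413 -0.362  0.   ]
wheel [0.278 0.188 0.089]
brush [0.396 0.205 0.   ]
tub [0.313 0.039 0.058]
timer [ 0.283 -0.35  -0.   ]
{'fx': np.float64(297.319), 'fy': np.float64(297.319), 'cx': np.float64(254.352), 'cy': np.float64(193.337), 'rvec': array([-2.353,  1.676,  0.254]), 'tvec': array([-0.624, -0.032,  0.394])}
[[ 0.945  0.327 -0.   ]
 [ 0.327 -0.945  0.001]
 [ 0.    -0.001 -1.   ]]Traceback (most recent call last):
  File "<stdin>", line 10, in <module>
cv2.error: OpenCV(4.12.0) /io/opencv/modules/calib3d/src/calibration_base.cpp:151: error: (-210:Unsupported format or combination of formats) The matrices must have 32f or 64f data type in function 'Rodrigues'
```

Run:
```python
from h import *
bot.gripper_to(0.0)
q=None
R=np.array(bot.observe()["ee_rot"])
p0=bot.observe()["ee_pos"]
bot.move_straight([p0[0],p0[1],.30],.15)
dn=np.diag([1.,-1,-1]); a=-0.0
for p in([.42,-.27,.34],[.42,-.27,.3]):
    q=bot.solve_ik(p,R)
    print(p,None if q is None else np.round(q,2))
    if q is not None: bot.move_straight(p,.2); break
c=bot.get_calibration("wrist"); im=bot.read_camera("wrist"); np.save("w.npy",np.array([c,im],dtype=object),allow_pickle=True)
cv2.imwrite("pics/w0.png",cv2.resize(im[:,:,::-1],(800,600),interpolation=cv2.INTER_CUBIC))
s=bot.read_camera("scene"); cv2.imwrite("pics/s1_raw.png",s[:,:,::-1])
print(np.round(bot.observe()["ee_pos"],3),bot.observe()["time_s"], bot.observe()["grip_width"],np.round(ray(c,(c["cx"],c["cy"])),3))
```

```text
[0.42, -0.27, 0.34] [-0.7   0.2   1.67 -0.    1.28  0.53]
[ 0.42 -0.27  0.34] 4.525 0.005235462197514638 [[ 0.5   -0.242  0.51 ]
 [-0.278 -0.095 -0.956]]
```

View pics/w0.png

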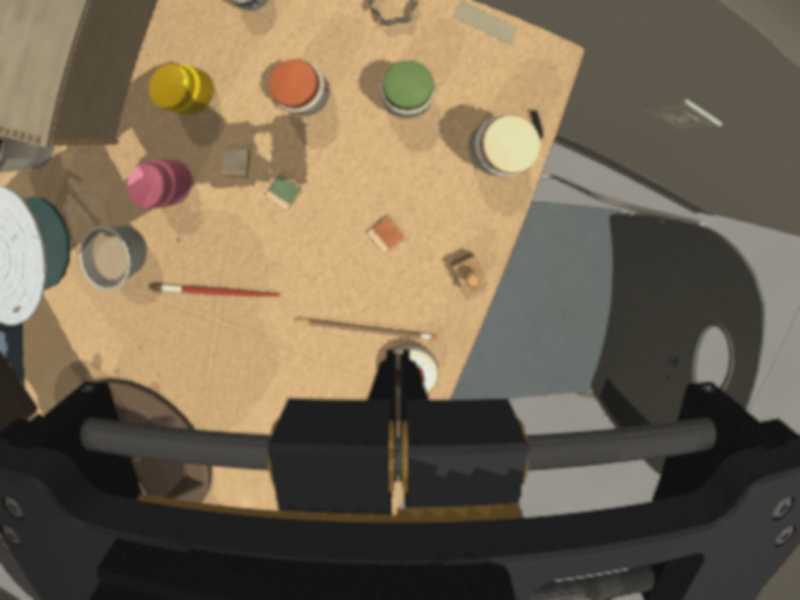

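The wrist view (800x600 px) shows everything:
- Tiles: pale (235,163), green (283,191), orange (386,233).
- Lids: rust (296,83), green (408,85), cream (508,144).
- Look-alikes: yellow (180,88), pink (155,183).

Now colour masks, with an enlarged crop to confirm.

```bash
cat > m.py <<'E'
from h import *
def blob(m,near,r=45):
    """centroid/area/contour of the component of mask m nearest pixel `near`"""
    n,l,s,c=cv2.connectedComponentsWithStats(cv2.morphologyEx(m,cv2.MORPH_OPEN,np.ones((2,2),np.uint8)))
    k=min((i for i in range(1,n) if s[i,4]>25),key=lambda i:np.hypot(*(c[i]-near)))
    cn=max(cv2.findContours((l==k).astype(np.uint8),0,1)[0],key=cv2.contourArea)
    return c[k],s[k,4],cn
E
python3 - <<'E'
from m import *
c,im=np.load("w.npy",allow_pickle=True); c["fish"]=1
sc=bot.get_calibration("side"); sim=cv2.imread("pics/side_raw.png")[:,:,::-1].copy()
def hsv(i): return cv2.cvtColor(i,cv2.COLOR_RGB2HSV)
H,S=hsv(im),hsv(sim)
G=((35,60,20),(90,255,255)); O=((2,150,70),(14,255,255))
over=im.copy()
for n,rng,w,s,z in[("green lid",G,(408,85),(485,366),.068),("or lid",O,(296,83),(457,330),.068),("green half",G,(287,186),(382,366),.007),("or half",O,(388,230),(365,412),.007)]:
    out=[]
    for cc,h,uv,I in((c,H,w,im),(sc,S,s,sim)):
        b,a,cn=blob(cv2.inRange(h,*rng),np.array(uv)*.64)
        P=np.array([onplane(cc,p[0],z) for p in cn.astype(float)])
        out.append((b.round(1),int(a),onplane(cc,b,z).round(4)[:2],"circ",P[:,:2].round(3).min(0),P[:,:2].round(3).max(0)))
        if I is im: cv2.drawContours(over,[cn],-1,(255,0,255),1)
    print(n,*out,sep="\n  ")
# whole tiles: differ in hue/sat from table
for uv in((283,191),(386,233)):
    u,v=(np.array(uv)*.64).astype(int); print(uv); 
    for p in((u,v),(u-4,v+4),(u-6,v+6),(u-3,v+6),(u-18,v+12)): print(p,H[p[1],p[0]],im[p[1],p[0]])
cr=over[30:200,110:340]; 
a=cv2.resize(im[95:175,150:280],(780,480),interpolation=cv2.INTER_NEAREST)
cv2.imwrite("pics/crop1.png",cv2.resize(over[30:175,130:310],(745,600),interpolation=cv2.INTER_NEAREST)[:,:,::-1])
E
```

```text
green lid
  (array([261.6,  55.2]), 766, array([ 0.5733, -0.2276]), 'circ', array([ 0.551, -0.251]), array([ 0.597, -0.205]))
  (array([310.3, 235.4]), 388, array([ 0.5747, -0.2565]), 'circ', array([ 0.551, -0.289]), array([ 0.599, -0.222]))
or lid
  (array([188.4,  53.8]), 691, array([ 0.5433, -0.1236]), 'circ', array([ 0.522, -0.147]), array([ 0.566, -0.1  ]))
  (array([293.1, 212.2]), 281, array([ 0.5458, -0.1541]), 'circ', array([ 0.524, -0.187]), array([ 0.57 , -0.117]))
green half
  (array([182.6, 121.6]), 165, array([ 0.4347, -0.1343]), 'circ', array([ 0.423, -0.149]), array([ 0.446, -0.12 ]))
  (array([244.7, 234.9]), 46, array([ 0.4383, -0.145 ]), 'circ', array([ 0.428, -0.159]), array([ 0.448, -0.131]))
or half
  (array([188.4,  53.8]), 691, array([ 0.5493, -0.1072]), 'circ', array([ 0.525, -0.133]), array([ 0.575, -0.081]))
  (array([233.9, 265. ]), 80, array([ 0.4273, -0.266 ]), 'circ', array([ 0.414, -0.28 ]), array([ 0.441, -0.252]))
(283, 191)
(np.int64(181), np.int64(122)) [ 45  70 139] [120 139 101]
(np.int64(177), np.int64(126)) [ 19  84 201] [201 176 135]
(np.int64(175), np.int64(128)) [ 18  85 220] [220 190 147]
(np.int64(178), np.int64(128)) [ 18  84 222] [222 192 149]
(np.int64(163), np.int64(134)) [ 18 102 215] [215 180 129]
(386, 233)
(np.int64(247), np.int64(149)) [ 11 147 182] [182 115  77]
(np.int64(243), np.int64(153)) [ 14 100 217] [217 173 132]
(np.int64(241), np.int64(155)) [ 18  80 223] [223 195 153]
(np.int64(244), np.int64(155)) [ 16  91 221] [221 184 142]
(np.int64(229), np.int64(161)) [ 17 102 214] [214 178 128]
```

View pics/crop1.png

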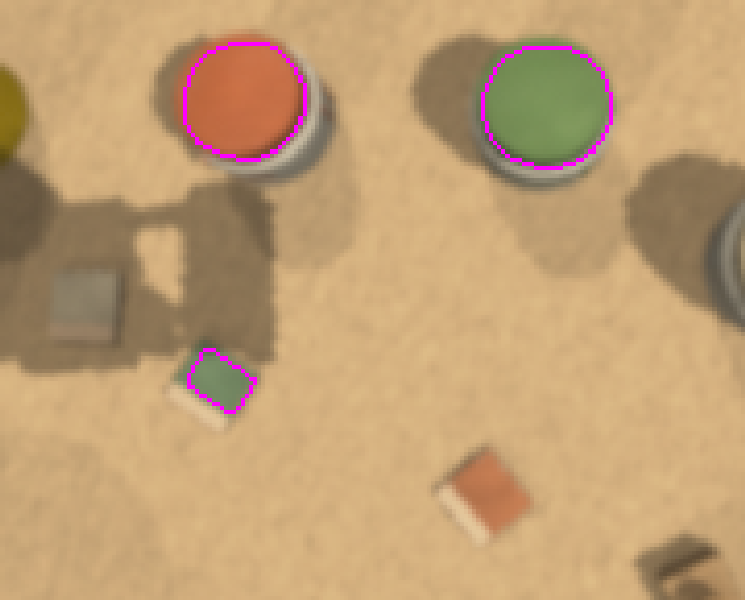

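The masks sit on the right lids and on the green half, and both orange and green lids have white bodies. The side and wrist estimates differ by about 11 mm in y, so I'll check against the scene view and improve the tile fits.

Run:
```python
from m import *
c,im=np.load("w.npy",allow_pickle=True)
T={"gt":(.4305,-.137,.007),"ot":(.42,-.262,.007),"gj":(.5733,-.2276,.068),"oj":(.5433,-.1236,.068)}
tiles=[]
for n,f in(("side","pics/side_raw.png"),("scene","pics/s1_raw.png")):
    I=cv2.imread(f); k=bot.get_calibration(n); K=np.array([[k["fx"],0,k["cx"]],[0,k["fy"],k["cy"]],[0,0,1]])
    g=cv2.resize(I,None,fx=4,fy=4,interpolation=cv2.INTER_NEAREST); ps=[]
    for t in T.values():
        th=np.linspace(0,6.28,24); P=np.array(t)+.024*np.c_[np.cos(th),np.sin(th),0*th] if t[2]>.05 else np.array([t])
        uv=cv2.projectPoints(P,np.array(k["rvec"]),np.array(k["tvec"]),K,None)[0].reshape(-1,2); ps.append(uv.mean(0))
        for p in uv: cv2.circle(g,tuple(((p+.5)*4).astype(int).tolist()),3,(255,0,255),-1)
    m=np.mean(ps,0)*4; x,y=int(np.clip(m[0]-390,0,2048-780)),int(np.clip(m[1]-280,0,1536-560))
    cv2.imwrite(f"pics/ov_{n}.png",g[y:y+560,x:x+780]); print(n,x/4,y/4,np.round(ps,1).tolist())
```

```text
side 170.5 162.75 [[241.5, 233.2], [230.4, 263.8], [309.0, 228.3], [291.9, 206.3]]
scene 190.0 154.25 [[257.1, 230.8], [284.1, 260.7], [321.9, 211.2], [287.5, 195.0]]
```

View pics/ov_side.png

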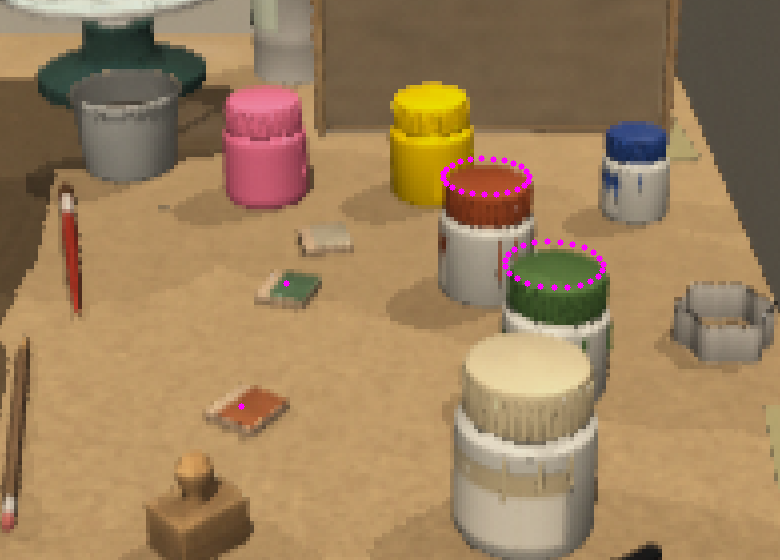

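View pics/ov_scene.png

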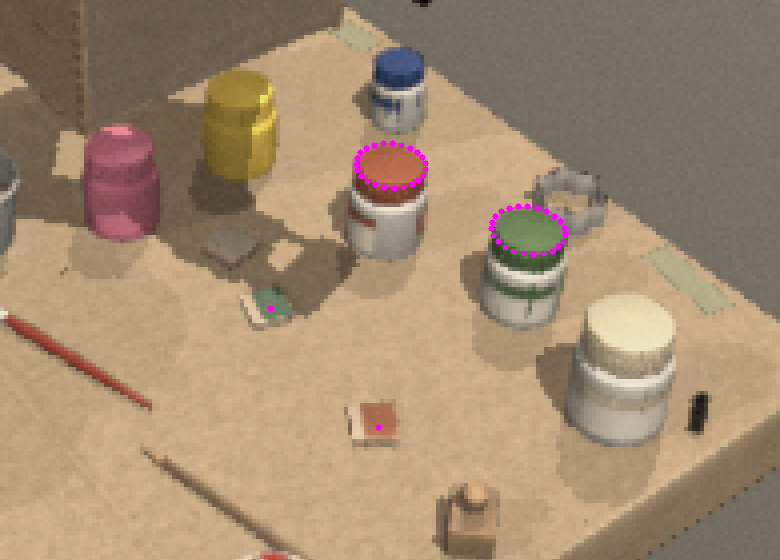

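Clear of the arm, the scene view shows every target. In crop pixels:
- Tiles: green (267,304), orange (373,423).
- Lids: rust (391,168), green (528,232).

The wrist-based overlay is within about 1 px here and 1–2 px high in the side view. I'll combine the three views at the known heights by least squares.

Run:
```python
from m import *
from scipy.optimize import least_squares
ks={n:bot.get_calibration(n) for n in("scene","side")}
off={"scene":(190.0,154.25),"side":(170.5,162.75)}
M={"gt":(.007,(267,304),(288,287),(.4305,-.137)),"gj":(.068,(528,232),(556,272),(.5733,-.2276)),
"ot":(.007,(373,423),(248,408),(.42,-.262)),"oj":(.068,(391.5,168),(488,182),(.5433,-.1236))}
for n,(z,a,b,w) in M.items():
    raw={c:np.array(p)/4+off[c]-.5 for c,p in(("scene",a),("side",b))}
    def f(x):
        r=list((x-np.array(w))/.003)
        for c,k in ks.items():
            K=np.array([[k["fx"],0,k["cx"]],[0,k["fy"],k["cy"]],[0,0,1]])
            p=cv2.projectPoints(np.array([[*x,z]]),np.array(k["rvec"]),np.array(k["tvec"]),K,None)[0].ravel()
            r+=list(p-raw[c])
        return r
    s=least_squares(f,w)
    print(n,s.x.round(4),"scene",onplane(ks["scene"],raw["scene"],z)[:2].round(4),"side",onplane(ks["side"],raw["side"],z)[:2].round(4),"res",np.round(s.fun,1))
```

```text
gt [ 0.4309 -0.1359] scene [ 0.4312 -0.1323] side [ 0.4319 -0.1408] res [ 0.1  0.4  0.7  0.8 -0.3 -1. ]
gj [ 0.5734 -0.2296] scene [ 0.5718 -0.2288] side [ 0.5737 -0.2359] res [ 0.  -0.7  0.6 -0.1 -0.4 -1.5]
ot [ 0.4212 -0.2601] scene [ 0.4199 -0.2569] side [ 0.4233 -0.2635] res [ 0.4  0.6  1.2  0.5 -0.8 -1. ]
oj [ 0.5435 -0.1253] scene [ 0.5418 -0.1258] side [ 0.5442 -0.1314] res [ 0.1 -0.6  0.4 -0.3 -0.4 -1.1]
```

Three views agree to a few mm, and the heights and sizes fit. Before pointing at the rust jar, I'll locate the wall sharpener so I can pick a safe yaw.

Run:
```python
from m import *
a=cv2.imread("pics/s1_raw.png")[60:200,230:390]; b=cv2.imread("pics/side_raw.png")[80:220,290:450]
cv2.imwrite("pics/sh.png",np.hstack([cv2.resize(i,(400,350),interpolation=cv2.INTER_NEAREST) for i in(a,b)]))
```

```text
(no output)
```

View pics/sh.png

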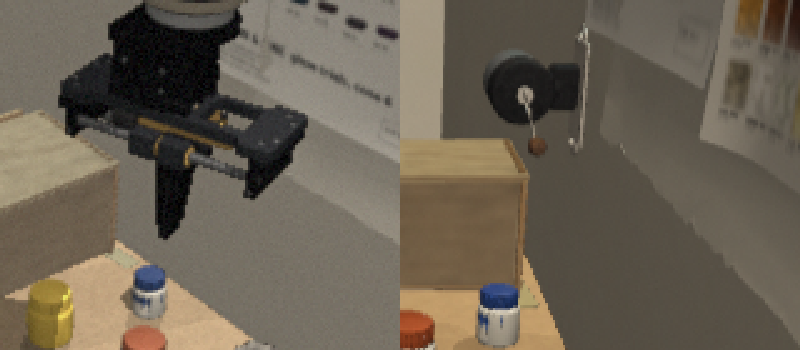

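Run:
```python
from m import *
A,B=(bot.get_calibration(n) for n in("scene","side"))
for ua,ub in(((301,80),(364,94)),((293,97),(352,114))):
    o,d=ray(A,ua);p,e=ray(B,ub)
    s=np.linalg.lstsq(np.c_[d,-e],p-o,rcond=None)[0]; print((o+d*s[0]).round(3),(p+e*s[1]).round(3))
for y in(0,.04,-.04):   # disc left edge, knob, on candidate depth planes
  for uv in((324,112),(344.6,138)):
    o,d=ray(B,uv); print(y,(o+d*(y-o[1])/d[1]).round(3))
dn=np.diag([1.,-1,-1])
for p in((.4309,-.1359,.032),(.5734,-.2296,.093),(.4212,-.2601,.032),(.5435,-.1253,.093)):
  for a in(.333,0,-.2,np.pi-.3):
    x=np.array([np.cos(a),np.sin(a),0]);z=np.array([0,0,-1.]);q=bot.solve_ik(p,np.c_[x,np.cross(z,x),z]); print(p,round(a,2),None if q is None else np.round(q,2))
```

```text
[0.725 0.051 0.292] [0.721 0.051 0.286]
[0.7   0.052 0.244] [0.696 0.052 0.238]
0 [0.621 0.    0.253]
0 [0.672 0.    0.191]
0.04 [0.626 0.04  0.246]
0.04 [0.68  0.04  0.181]
-0.04 [ 0.616 -0.04   0.261]
-0.04 [ 0.665 -0.04   0.201]
(0.4309, -0.1359, 0.032) 0.33 [-0.45  0.56  2.14 -0.    0.44  0.79]
(0.4309, -0.1359, 0.032) 0 [-0.45  0.56  2.14 -0.    0.44  1.12]
(0.4309, -0.1359, 0.032) -0.2 [-0.45  0.56  2.14 -0.    0.44  1.32]
(0.4309, -0.1359, 0.032) 2.84 [-0.45  0.56  2.14 -0.    0.44 -1.72]
(0.5734, -0.2296, 0.093) 0.33 [-0.49  0.62  1.69 -0.    0.83  0.75]
(0.5734, -0.2296, 0.093) 0 [-0.49  0.62  1.69 -0.    0.83  1.08]
(0.5734, -0.2296, 0.093) -0.2 [-0.49  0.62  1.69 -0.    0.83  1.28]
(0.5734, -0.2296, 0.093) 2.84 [-0.49  0.62  1.69 -0.    0.83 -1.76]
(0.4212, -0.2601, 0.032) 0.33 [-0.69  0.59  2.04 -0.    0.51  0.55]
(0.4212, -0.2601, 0.032) 0 [-0.69  0.59  2.04 -0.    0.51  0.88]
(0.4212, -0.2601, 0.032) -0.2 [-0.69  0.59  2.04 -0.    0.51  1.08]
(0.4212, -0.2601, 0.032) 2.84 [-0.69  0.59  2.04 -0.    0.51 -1.96]
(0.5435, -0.1253, 0.093) 0.33 [-0.35  0.55  1.85 -0.    0.74  0.89]
(0.5435, -0.1253, 0.093) 0 [-0.35  0.55  1.85 -0.    0.74  1.23]
(0.5435, -0.1253, 0.093) -0.2 [-0.35  0.55  1.85 -0.    0.74  1.43]
(0.5435, -0.1253, 0.093) 2.84 [-0.35  0.55  1.85 -0.    0.74 -1.62]
```

The sharpener is at y≈0.05, x≥0.62, so the current yaw clears it by about 7 cm. Pointing now, travelling at z=0.17.

Run:
```python
from m import *
for n,x,y,z in(("gt",.4309,-.1359,.007),("gj",.5734,-.2296,.068),("ot",.4212,-.2601,.007),("oj",.5435,-.1253,.068)):
    bot.move_straight([x,y,.17],.12); bot.move_straight([x,y,z+.025],.08); bot.wait(1.8)
    o=bot.observe(); print(n,np.round(o["ee_pos"],4),round(o["time_s"],2),np.round(o["contact_force"],1))
    if n!="oj": bot.move_straight([x,y,.17],.1)
for k in("scene","side"): im=bot.read_camera(k); cv2.imwrite(f"pics/end_{k}.png",cv2.resize(im[100:300,150:420] if k=="scene" else im[120:320,150:420],(800,592),interpolation=cv2.INTER_CUBIC)[:,:,::-1])
```

```text
gt [ 0.4309 -0.1359  0.032 ] 10.16 [ 0.6 -0.2  0.3]
gj [ 0.5734 -0.2296  0.093 ] 16.18 [ 0.3 -0.4  1.3]
ot [ 0.4212 -0.2601  0.032 ] 22.22 [0.2 0.1 0.3]
oj [ 0.5435 -0.1253  0.093 ] 28.32 [-0.4 -0.3 -0.2]
```

View pics/end_side.png

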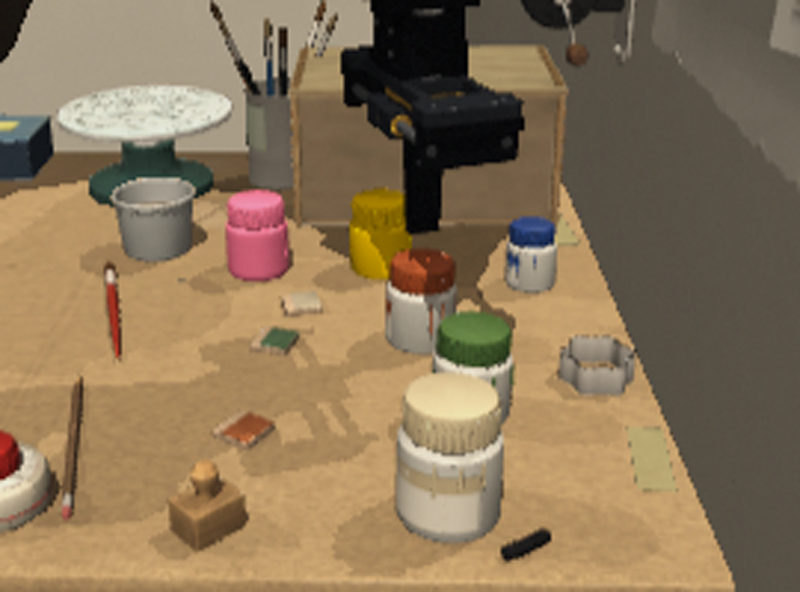

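View pics/end_scene.png

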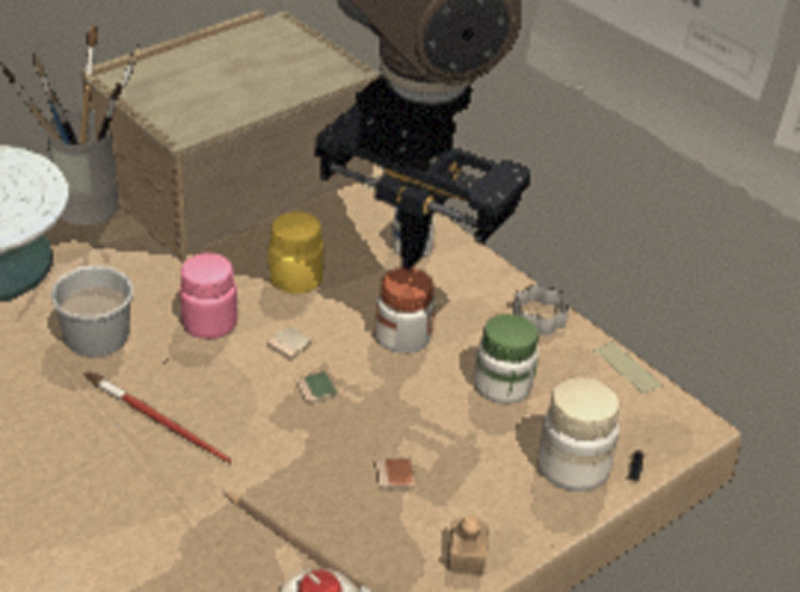

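The fingertip is centred above the rust lid in both views: side (422,228) over lid (422,268), scene (411,265) over lid (407,285). Nothing has been disturbed, so I'm handing in.

```bash
python3 -c "
from station import bot
print(bot.job_done())"
```

```text
the job is handed in; nothing more can be done
None
```

The arm pointed at the green tile, the green-lidded jar, the orange-brown tile and the orange-brown-lidded jar in that order, pausing 1.8 s about 25 mm above each; it touched nothing, and I handed the job in with it still over the last jar.

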